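# Put a painted panel to dry and shut the drying cabinet

### The arm

A 6-joint arm with a two-finger parallel gripper is mounted at the origin on the work surface. World frame = base frame: x ahead of the robot, y to its left, z up, the work surface at z = 0. Lengths are in m, angles in rad, forces in N, time in s.
With the tool pointing down it reaches from about 0.3 to 0.775 m from the base axis. Payload 14.6 kg.
Tool frame: the origin (TCP) lies at the very end of the fingers, on their centre line; the grasp point (between the pads) lies 19 mm behind it; z points along the fingers, y is the line along which they close (so a half turn about z gives the same grasp; the last joint's range is limited). The gripper opens to 94 mm and grips with 3 to 60 N. Pads are 16 mm wide; open, the fingers measure 119 mm over their backs; the gripper's body (75 mm by 177 mm) begins 78 mm behind the grasp point.
Start: joints at [-1.222, 0.3, 1.521, -0, 1.321, -0.067], TCP at [0.222, -0.503, 0.205] pointing down, gripper open.
Joint ranges: [-3.03, 3.03], [-0.79, 2.21], [0.23, 2.52], [-1.04, 4.18], [0, 3.07], [-2.55, 2.55]. Speed limits (rad/s): [2.22, 2.22, 2.57, 3.14, 3.14, 3.14].

### API

Orientations are given as [roll, pitch, yaw] about the fixed x, y, z axes, in that order (R = Rz(yaw) Ry(pitch) Rx(roll)).
In Python, from station import ctrl gives the robot as it stands. The module is installed in compiled form; this text tells all that it offers.
- The arm moves only by the tool step_arm, never from a script. Its argument "deltas" is a list of rows, each an object with "dp": the shift along the tool's x, y, z scaled (see below), a list of three; "twist": the turn about the tool's z scaled (see below). In form: [{"dp": [tx, ty, tz], "twist": twist}, ...]. A call has 1 to 12 rows; each row shifts and turns the commanded pose from where the row before left it, along the tool's axes as they then stand; what a row does not reach is not made up. The controller multiplies each number of a shift by 0.04 m and each number of a turn by 4 degrees. A row lasts 1/10 s, in which the tool goes at most 50 mm and 8.59 degrees, less where a joint would pass 70% of its speed; a pose out of reach is approached as far as the arm can. A call with a number of a shift or a turn outside -1 to 1 is refused whole. A call with a gripper value outside its range is refused whole. "gripper" is the opening, from -1 (shut) to 1 (fully open), set as the call begins (left out, the last holds). The fingers move at their own pace and stop on an object; "squeeze" is the grip in N (left out, the last holds). Time passes only in rows, so rows that do not move let the fingers close. It gives the time, the measured TCP pose, the force, the opening and the grip force at its end, in the units of the state.
- ctrl.get_obs(): the state, without advancing time (a new reading comes with each control period).
- ctrl.camera(name): name is "scene" or "top" or "wrist"; returns (picture, depth): 400x640x3 uint8, red, green, blue; 400x640 float32, m along the optical axis (not along the pixel's ray), 0 where there is no reading.
- ctrl.get_calibration(name): a dict with "fx", "fy", "cx", "cy" (pixels), "distortion" ([k1, k2, p1, p2, k3] as OpenCV has them; the pictures are not rectified), "world_to_cam" (4x4, takes a point from world to camera coordinates); the wrist camera has in their place "hand_eye" (4x4, takes a point from camera to tool coordinates, whose origin is the TCP and whose axes are the flange's). Camera axes: x right, y down, z forward; pixel columns grow to the right and rows downward; lengths in m; the calibration is good to about 2 mm. A picture is of the moment at which its call begins: read the wrist's pose just before it. get_calibration takes no time and is no camera call.
- ctrl.hand_in(): hands the job in; it is judged then, once.
Trained networks look in the newest picture that a camera, given by its name, has taken for a name from the list of things; names that differ only in an ending like _2 or _b are one class to them, and where a whole thing is asked for, a point or a joint stands for the part that bears it (a point fixed in the world has none). Each returns a list of dicts, best first, with "conf" (0 to 1); they miss things now and then, are a little off and sometimes report something else, mostly with a low value. They report only what shows in the picture. A call takes as long as a camera call.
- ctrl.spot_in(camera, label): "rect" ([left, top, right, bottom] as shares, 0 to 1, of the picture: columns of its width, rows of its height, round what is visible of it).
- ctrl.cut_out(camera, label): "pixels" (400x640 bool, what is visible of it) and "rect" ([left, top, right, bottom] as shares, 0 to 1, of the picture: columns of its width, rows of its height, round what is visible of it).
The state is a dict: "time_s": time; "qpos": joint angles; "joint_vel": joint speeds; "tau": joint torques, N m; "ee_pos": TCP position; "eef_rot": TCP orientation; "force": force on the tool from outside, world axes, zero at the start; "moment": the same for the moment, N m; "grip_width": finger opening in m; "grip_force": force on a finger pad.
Only numpy, scipy, OpenCV 4.12 (cv2) and the standard library are available. Lean on these libraries where they do the work, as an engineer would, in place of code of your own. Each camera call takes 0.05 s, during which the arm holds its last target. There are 200 camera calls.

### The job

Take the small oblong painted panel from the bench and lay it, painted face up, flat on the sloping rack inside the drying cabinet, long side running up the slope and its short lower edge resting against the rack's ledge; set it down rather than dropping it. Then push the cabinet's door fully shut so that it clicks home on its catch, and leave the other things on the bench where they are.

Things in the scene. Friction and masses are not known exactly. Their poses are not given: they have to be found in the camera images.
- panel: The oblong painting panel: thin wooden board 90 x 50 mm, 8 mm thick, about 60 g, pale top face with painted patches; lies flat on the bench at the start. Origin at the centre of its underside; x along the 90 mm side, y along the 50 mm side, z out of the painted face. Pinch it across its 50 mm width; either way round will do.
- disc: Bystander: a round painted board of 72 mm diameter, 8 mm thick, lying on the bench; it may lie where the panel might be expected. Origin at the centre of its underside.
- cabinet: White bench-top drying cabinet, fixed, 200 mm deep (its x; the back is +x), 240 wide (y), 205 high. Origin at the centre of its underside. Floor 10 mm thick; side walls 10 mm thick, 102 mm high, inner faces at y = +-110; a back wall. A blower hood covers the rear (see hood). Ahead of it (x below 5 mm) the top is open; the open front is at x = -100.
- hood (a point): Middle of the lower front edge of the cabinet's aluminium blower hood (cabinet x = 5 mm, 170 mm above the bench). The hood reaches from there 95 mm back, 120 mm to either side and 35 mm up; side panels below it begin 25 mm farther back. Axes as the cabinet's.
- rack: Sloping wooden rack fixed in the cabinet, rising to the back at 32 degrees: surface 150 mm long (x), 190 wide (y). Origin on the surface at the middle of its lower end, at the ledge (cabinet x = -62 mm, 30 mm above the bench); x up the slope, y across to the left, z the surface's outward normal (32 degrees towards the front). A panel let go on it may slide to the ledge or may stay.
- ledge (a point): Middle of the top of the aluminium ledge that runs across the rack's whole lower end: 6 mm thick (rack x = -6 to 0 mm), 8 mm above the surface; this point is at rack x = -3. With its short edge against the ledge the panel's origin is at rack x = 45 mm, z = 0.
- door (a joint): Door angle, rad: 0 fully shut, grows as it opens; starts at 1.35 to 1.7. Upright hinge at the cabinet's left (+y) front corner; the free end swings out to the cabinet's -x. Turns lightly, stays where left. In the last 0.07 rad a stud pushes past a sprung roller (about 10 N at 150 mm from the hinge), then it snaps in and is held shut. Not snapped in, it stands at 0.05 or more. Hard stop at 0.
- door_hinge (a point): Point on the door's hinge axis, 57 mm above the bench, in the middle of the door's thickness. The white door panel is 224 mm wide, 90 high (12 to 102 mm above the bench), 14 thick. Axes turn with the door: -y along the door to its free edge (221 mm away), -x out of its outer face (7 mm away).
- door_face (a point): Point on the outer face of the door, 150 mm from the hinge, 75 mm above the bench (27 mm below the door's top edge): a free place to push. Axes as for door_hinge.
- door_handle (a point): Outer end of the door's round steel knob (28 mm across), which stands 43 mm out of the outer face, 195 mm from the hinge, 62 mm above the bench. Axes as for door_hinge. It need not be used.
- mug: Bystander: white mug, 80 mm across, 95 mm high, standing on the bench. Origin at the centre of its underside.
- jar: Bystander: amber jar with black cap, 68 mm across, 100 mm high. Origin at the centre of its underside.
- pot: Bystander: terracotta pot, 90 mm across, 85 mm high. Origin at the centre of its underside.

How it is judged:
By the outcome, as a careful person would: the job done as asked, in the order asked, and still so for the second after the job is handed in, with the robot touching nothing.
It also fails if it takes over 72 s, if anything falls off the work surface, if the arm or the gripper's body presses on something with over 40 N, if the wrist force passes 120 N, or if a joint passes its speed limit or range.

## Working session

There is one attempt and no reset: what is moved stays moved. The work goes in short steps, Python scripts to look and compute and a tool call to move; the robot and the scene stay as the last step left them, time stands still between calls to the robot, and variables do not carry over. Pictures are saved under pics/ and viewed, at most 10 in all, crops included, and the job is handed in when it is done.

Besides the shell and the picture viewer there is one more tool, called after "Emit:" as a command line: name --argument value ..., lists and objects as JSON in quotes. step_arm: Moves the arm, as the interface text tells. Its arguments: {"type":"object","properties":{"deltas":{"type":"array"},"gripper":{"type":"number"},"squeeze":{"type":"number"}},"required":["deltas"]}

```bash
mkdir -p pics
cat > h.py <<'E'
import numpy as np, cv2
from station import ctrl
from scipy.spatial.transform import Rotation as R
def T(o):
    M=np.eye(4); M[:3,:3]=R.from_euler('xyz',o['eef_rot']).as_matrix(); M[:3,3]=o['ee_pos']; return M
def c2w(name,o=None):
    c=ctrl.get_calibration(name)
    M=T(o)@np.array(c['hand_eye']) if name=='wrist' else np.linalg.inv(np.array(c['world_to_cam']))
    return c,M
def rays(c,M,uv):
    K=np.array([[c['fx'],0,c['cx']],[0,c['fy'],c['cy']],[0,0,1]])
    n=cv2.undistortPoints(np.array(uv,float).reshape(-1,1,2),K,np.array(c['distortion'])).reshape(-1,2)
    return n
def world(name,uv,d,o=None):
    c,M=c2w(name,o); n=rays(c,M,uv); d=np.asarray(d,float).reshape(-1,1)
    return np.hstack([n*d,d])@M[:3,:3].T+M[:3,3]
def onplane(name,uv,z,o=None):
    c,M=c2w(name,o); n=rays(c,M,uv); v=np.hstack([n,np.ones((len(n),1))])@M[:3,:3].T
    return M[:3,3]+v*((z-M[2,3])/v[:,2])[:,None]
def mask_pts(name,mask,depth,o=None):
    r,c=np.nonzero(mask&(depth>0)); return world(name,np.c_[c,r],depth[r,c],o)
E
python3 - <<'E'
from h import *
o=ctrl.get_obs(); print(o)
ims=[]
for n in ['scene','top']:
    p,d=ctrl.camera(n); np.savez(f'{n}.npz',p=p,d=d); cv2.imwrite(f'pics/{n}0.png',p[:,:,::-1])
    c,M=c2w(n); print(n,M[:3,3].round(3),M[:3,2].round(3),(d>0).mean())
    for l in ['panel','disc','cabinet','rack','door','mug','jar','pot','door_handle','hood','ledge']:
        r=ctrl.cut_out(n,l)
        for k in r[:2]:
            w=mask_pts(n,k['pixels'],d,o)
            rc=(np.array(k['rect'])*[640,400,640,400]).round()
            print(n,l,round(k['conf'],2),rc,len(w), np.median(w,0).round(3) if len(w) else '', w.min(0).round(3) if len(w) else '', w.max(0).round(3) if len(w) else '')
E
```

```text
{'time_s': 0.0, 'qpos': array([-1.22157519e+00,  3.00475900e-01,  1.52160601e+00, -6.42398397e-06,
        1.32070118e+00, -6.65943607e-02]), 'joint_vel': array([ 2.04234201e-03,  1.18941651e-03, -6.26592969e-05, -1.57086668e-03,
        1.82889858e-04, -1.34790422e-03]), 'tau': array([ 1.56609127e-03, -5.31807196e+01, -3.52736557e+01,  7.09055574e-02,
        2.44342204e-02, -5.22872779e-05]), 'ee_pos': array([ 0.22206943, -0.50287539,  0.20487315]), 'eef_rot': array([-3.14040444e+00, -7.30095048e-05,  4.15817047e-01]), 'force': array([ 0.73048985, -0.51984349, -0.14498151]), 'moment': array([ 0.05665438, -0.00284396,  0.01126808]), 'grip_force': 0.0, 'grip_width': 0.09409791567631225}
scene [0.729 0.759 1.42 ] [-0.09  -0.479 -0.873] 0.99607421875
scene panel 0.58 [301. 115. 325. 128.] 242 [ 0.54  -0.4    0.007] [ 0.49  -0.449 -0.012] [ 0.586 -0.361  0.016]
scene disc 0.56 [328. 166. 345. 178.] 254 [ 0.502 -0.134  0.007] [ 0.466 -0.175 -0.004] [ 0.536 -0.1    0.016]
scene cabinet 0.7 [269. 181. 411. 275.] 5664 [0.644 0.168 0.098] [ 0.305 -0.013 -0.006] [0.753 0.242 0.214]
scene cabi
[... 1588 characters left out ...]
3 [ 0.747 -0.08   0.027] [ 0.694 -0.121 -0.007] [ 0.803 -0.039  0.101]
top pot 0.64 [171. 204. 205. 240.] 814 [0.581 0.462 0.039] [ 0.532  0.403 -0.009] [0.634 0.523 0.093]
top door_handle 0.93 [260. 234. 281. 310.] 736 [0.406 0.198 0.096] [ 0.313  0.168 -0.008] [0.532 0.238 0.113]
top door_handle 0.27 [255. 149. 345. 309.] 7018 [0.645 0.121 0.098] [ 0.314 -0.018 -0.008] [0.751 0.243 0.213]
top hood 0.66 [254. 151. 346. 311.] 7103 [0.645 0.123 0.098] [ 0.311 -0.014 -0.005] [0.751 0.247 0.213]
top hood 0.51 [271. 188. 337. 223.] 2050 [0.62  0.106 0.053] [0.567 0.004 0.001] [0.669 0.21  0.188]
top ledge 0.81 [269. 186. 335. 225.] 2040 [0.62  0.103 0.052] [0.567 0.007 0.003] [0.671 0.209 0.086]
```

View pics/scene0.png

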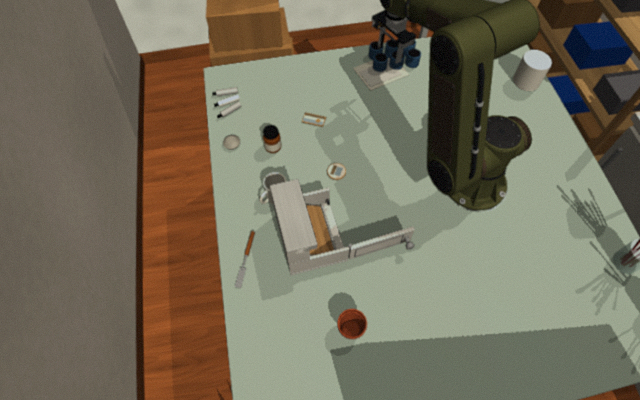

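View pics/top0.png

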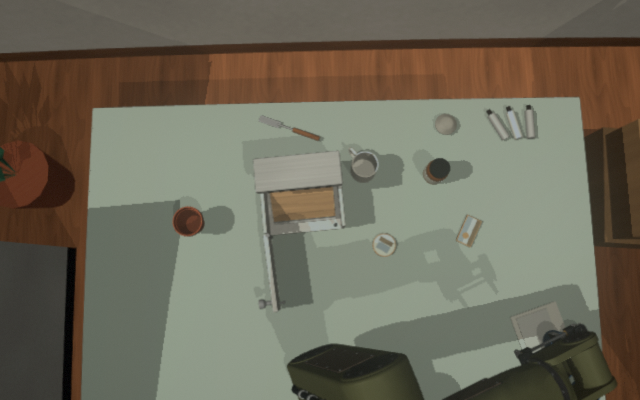

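The panel lies at scene pixel (313,121) and top pixel (469,231). The round disc is at (384,244) in the top view. The cabinet opens toward the robot, with its door about 90° open at top (270,270). Next I'll fit poses from these pictures.

```bash
cat > fit.py <<'E'
from h import *
def rect(P):
    (c,s,a)=cv2.minAreaRect((P[:,:2]*1000).astype(np.float32)); 
    if s[0]<s[1]: s=s[::-1]; a+=90
    a=(a+90)%180-90
    return np.round(c,1),np.round(s,1),round(a,2)
E
python3 - <<'E'
from fit import *
o=ctrl.get_obs()
for n in ['top','scene']:
    z=np.load(n+'.npz'); p,d=z['p'],z['d']
    W=mask_pts(n,np.ones((400,640),bool),d,o)
    b=(W[:,0]>.25)&(W[:,0]<.85)&(W[:,1]>-.6)&(W[:,1]<.6)
    t=W[b&(abs(W[:,2])<.006)]; print(n,'bench z',np.median(t[:,2]),t[:,2].std())
    h=W[b&(W[:,2]>.195)&(W[:,2]<.215)&(W[:,0]>.55)&(W[:,1]>-.06)]
    # trim stray
    m=np.median(h,0); h=h[np.all(abs(h[:,:2]-m[:2])<.16,axis=1)]
    print('hood',len(h),np.median(h[:,2]),rect(h))
    # wall/door tops
    w=W[b&(W[:,2]>.092)&(W[:,2]<.108)&(W[:,0]<.56)&(W[:,1]>.1)&(W[:,1]<.3)]
    print('doortop',len(w),np.median(w[:,2]),rect(w))
    for y0,y1 in [(-.05,.06),(.18,.28)]:
        w=W[b&(W[:,2]>.095)&(W[:,2]<.108)&(W[:,0]>.56)&(W[:,0]<.64)&(W[:,1]>y0)&(W[:,1]<y1)]
        if len(w)>5: print('wall',len(w),np.median(w,0).round(4),rect(w))
    # panel: colour differs from bench
    q=(p.astype(int).max(2)-p.astype(int).min(2))
    rr=slice(213,250) if n=='top' else slice(108,132); cc=slice(450,490) if n=='top' else slice(296,332)
    bg=np.median(p[rr,cc].reshape(-1,3),0); df=np.abs(p.astype(int)-bg).sum(2)
    mk=np.zeros((400,640),bool); mk[rr,cc]=df[rr,cc]>60
    big=cv2.resize(p[rr,cc][:,:,::-1],None,fx=8,fy=8,interpolation=cv2.INTER_NEAREST); 
    mm=cv2.resize((mk[rr,cc]*255).astype(np.uint8),None,fx=8,fy=8,interpolation=cv2.INTER_NEAREST)
    cv2.imwrite(f'pics/p_{n}.png',np.hstack([big,cv2.merge([mm]*3)]))
    r,c=np.nonzero(mk); X=onplane(n,np.c_[c,r],.008,o); print('panel',len(X),rect(X),X.mean(0))
E
```

```text
top bench z -0.0004779873405114099 0.002807071846518007
hood 2938 0.20380377117477477 (array([695.4, 111.6]), array([237.5,  97.5]), -85.59)
doortop 426 0.10100458496035303 (array([435.4, 200.4]), array([249.3,  17.9]), 6.11)
wall 92 [ 0.5982 -0.0095  0.1008] (array([599.8,  -9.8]), array([80.2, 10. ]), 4.58)
wall 94 [0.5999 0.2171 0.1009] (array([600.3, 217.9]), array([78.8, 10.2]), 4.27)
panel 259 (array([ 536.8, -405.1]), array([92.9, 57.9]), -26.0) [ 0.53214082 -0.41061307  0.008     ]
scene bench z -0.0005656188908049753 0.0027683030397820385
hood 2110 0.20406053668364266 (array([697.4, 114. ]), array([240.7,  95.9]), -85.42)
doortop 368 0.10100072756020195 (array([434.3, 202.9]), array([252.9,  21.3]), 5.77)
wall 66 [ 0.6014 -0.0073  0.1002] (array([599.9,  -6.7]), array([80.6, 14. ]), 5.33)
wall 83 [0.6009 0.2213 0.1011] (array([600.1, 220.8]), array([78.1, 11.3]), 4.49)
panel 195 (array([ 528.5, -397.7]), array([121.4, 120.6]), -11.62) [ 0.53152481 -0.39232087  0.008     ]
```

Emit:
step_arm --deltas '[{"dp": [0.9, 0.1, -0.1], "twist": 0}, {"dp": [0.9, 0.1, -0.1], "twist": 0}, {"dp": [0.9, 0.1, -0.1], "twist": 0}, {"dp": [0.9, 0.1, -0.1], "twist": 0}, {"dp": [0.9, 0.1, -0.1], "twist": 0}, {"dp": [0.9, 0.1, -0.1], "twist": 0}, {"dp": [0.9, 0.1, -0.1], "twist": 0}, {"dp": [0.8, 0.1, -0.1], "twist": 0}]' --gripper 1

```text
time_s: 2.0
ee_pos: [0.4965, -0.4168, 0.2375]
eef_rot: [-3.142, 0.0, 0.416]
force: [0.8, 0.0, 0.7]
grip_width: 0.094
grip_force: 0.0
```

Emit:
step_arm --deltas '[{"dp": [0, 0, 0], "twist": 1}, {"dp": [0, 0, 0], "twist": 1}, {"dp": [0, 0, 0], "twist": 1}, {"dp": [0, 0, 0], "twist": 1}, {"dp": [0, 0, 0], "twist": 1}, {"dp": [0, 0, 0], "twist": 1}, {"dp": [0, 0, 0], "twist": 1}, {"dp": [0, 0, 0], "twist": 1}, {"dp": [0, 0, 0], "twist": 1}, {"dp": [0, 0, 0], "twist": 1}, {"dp": [0, 0, 0], "twist": 1}, {"dp": [0, 0, 0], "twist": 1}]'

```text
time_s: 3.2
ee_pos: [0.4949, -0.4177, 0.2374]
eef_rot: [-3.142, 0.0, -0.425]
force: [-0.4, 0.8, -0.2]
grip_width: 0.094
grip_force: 0.0
```

Run:
```python
from fit import *
o=ctrl.get_obs(); print(o['time_s'],o['ee_pos'],o['eef_rot'],o['qpos'])
p,d=ctrl.camera('wrist'); np.savez('w1.npz',p=p,d=d); cv2.imwrite('pics/w1.png',p[:,:,::-1])
print(np.array(ctrl.get_calibration('wrist')['hand_eye']).round(3))
for k in ctrl.cut_out('wrist','panel')[:3]:
    w=mask_pts('wrist',k['pixels'],d,o); print(k['conf'],np.array(k['rect'])*[640,400,640,400],len(w),np.median(w,0))
    r,c=np.nonzero(k['pixels']); print(rect(onplane('wrist',np.c_[c,r],.008,o)),rect(w))
```

```text
3.2 [ 0.49488494 -0.41768944  0.23735557] [-3.14151641e+00  1.11746718e-04 -4.24833844e-01] [-7.57570223e-01  5.05009493e-01  1.16371411e+00  3.57296610e-05
  1.47299957e+00  1.23805646e+00]
[[-0.    -0.96  -0.281  0.083]
 [ 1.    -0.    -0.001 -0.002]
 [ 0.001 -0.281  0.96  -0.179]
 [ 0.     0.     0.     1.   ]]
0.83 [277.312 107.6   319.872 179.2  ] 2609 [ 0.54278888 -0.40395451  0.00802674]
(array([ 540.8, -403. ]), array([89.8, 50.2]), -27.27) (array([ 541. , -402.4]), array([90. , 51.4]), -27.25)
```

View pics/w1.png

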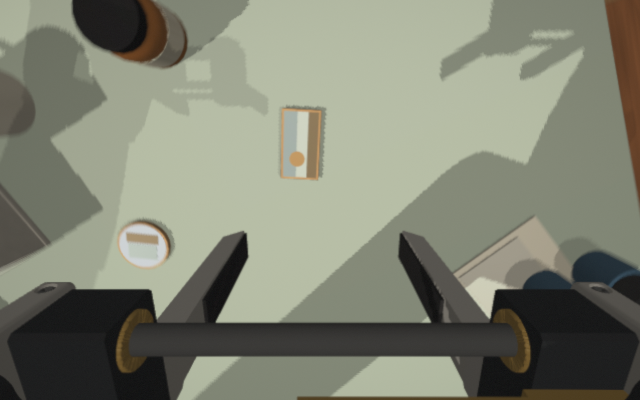

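The panel shows at pixel (300,144), clear of its neighbours. The fit puts its centre at (0.541,-0.403) with yaw -27.3°. I'll grip it 20 mm below its centre so the gripper's body clears the hood.

Emit:
step_arm --deltas '[{"dp": [0, 0, 0], "twist": 0.73}, {"dp": [0.35, -0.86, 0], "twist": 0}, {"dp": [0, 0, 0.65], "twist": 0}, {"dp": [0, 0, 0.65], "twist": 0}, {"dp": [0, 0, 0.65], "twist": 0}, {"dp": [0, 0, 0.65], "twist": 0}, {"dp": [0, 0, 0.65], "twist": 0}, {"dp": [0, 0, 0.65], "twist": 0}, {"dp": [0, 0, 0.65], "twist": 0}, {"dp": [0, 0, 0.65], "twist": 0}, {"dp": [0, 0, 0], "twist": 0}, {"dp": [0, 0, 0], "twist": 0}]'

```text
time_s: 4.5
ee_pos: [0.5231, -0.3936, 0.03]
eef_rot: [-3.142, 0.0, -0.472]
force: [0.6, 0.1, 0.9]
grip_width: 0.0942
grip_force: 0.0
```

Run:
```python
from fit import *
o=ctrl.get_obs(); print(o['time_s'],o['ee_pos'],o['eef_rot'])
p,d=ctrl.camera('wrist'); cv2.imwrite('pics/w2.png',p[:,:,::-1])
for k in ctrl.cut_out('wrist','panel')[:2]:
    r,c=np.nonzero(k['pixels']); X=onplane('wrist',np.c_[c,r],.008,o); print(k['conf'],rect(X))
    q=(np.c_[X[:,:2],X[:,2]]-o['ee_pos'])@T(o)[:3,:3]; print('tool frame',q.min(0),q.max(0))
```

```text
4.5 [ 0.52313744 -0.39358246  0.03001963] [-3.14156433e+00  3.92904502e-05 -4.71795207e-01]
0.71 (array([ 541.3, -404. ]), array([88.6, 49.6]), -27.04)
tool frame [-0.02338122 -0.02377834  0.02201638] [0.06524254 0.02584548 0.02202119]
```

Emit:
step_arm --deltas '[{"dp": [0, 0.03, 0.35], "twist": 0}, {"dp": [0, 0, 0.3], "twist": 0}, {"dp": [0, 0, 0], "twist": 0}, {"dp": [0, 0, 0], "twist": 0}]'

```text
time_s: 5.0
ee_pos: [0.5223, -0.3944, 0.003]
eef_rot: [-3.141, 0.001, -0.473]
force: [0.8, 0.2, 0.7]
grip_width: 0.0941
grip_force: 0.0
```

Emit:
step_arm --deltas '[{"dp": [0, 0, 0], "twist": 0}, {"dp": [0, 0, 0], "twist": 0}, {"dp": [0, 0, 0], "twist": 0}, {"dp": [0, 0, 0], "twist": 0}, {"dp": [0, 0, 0], "twist": 0}, {"dp": [0, 0, 0], "twist": 0}, {"dp": [0, 0, 0], "twist": 0}, {"dp": [0, 0, 0], "twist": 0}]' --gripper -0.2 --squeeze 15

```text
time_s: 5.8
ee_pos: [0.5225, -0.3945, 0.0035]
eef_rot: [3.142, -0.0, -0.473]
force: [-0.3, 0.6, 0.2]
grip_width: 0.0499
grip_force: 15.0
```

Emit:
step_arm --deltas '[{"dp": [0, 0, -0.2], "twist": 0}, {"dp": [0, 0, -0.5], "twist": 0}, {"dp": [0, 0, -0.8], "twist": 0}, {"dp": [0, 0, -0.9], "twist": 0}, {"dp": [0, 0, -0.9], "twist": 0}, {"dp": [0, 0, -0.9], "twist": 0}, {"dp": [0, 0, 0], "twist": 0}]'

```text
time_s: 6.5
ee_pos: [0.5239, -0.3956, 0.1778]
eef_rot: [3.14, -0.009, -0.473]
force: [0.7, -0.5, -0.5]
grip_width: 0.0499
grip_force: 15.0
```

Emit:
step_arm --deltas '[{"dp": [-0.25, -0.4, -0.15], "twist": 0}, {"dp": [-0.54, -0.93, -0.15], "twist": 0}, {"dp": [-0.54, -0.93, -0.15], "twist": 0}, {"dp": [-0.54, -0.93, -0.15], "twist": 0}, {"dp": [-0.54, -0.93, -0.15], "twist": 0}, {"dp": [-0.54, -0.93, -0.15], "twist": 0}, {"dp": [-0.54, -0.93, -0.15], "twist": 0}, {"dp": [-0.54, -0.93, -0.15], "twist": 0}, {"dp": [-0.54, -0.93, -0.15], "twist": 0}, {"dp": [-0.54, -0.93, -0.15], "twist": 0}, {"dp": [-0.54, -0.93, -0.15], "twist": 0}, {"dp": [-0.6, -0.9, -0.1], "twist": 0}]'

```text
time_s: 7.7
ee_pos: [0.4926, 0.0985, 0.2417]
eef_rot: [-3.141, -0.0, -0.473]
force: [0.4, -0.6, -0.0]
grip_width: 0.0496
grip_force: 15.0
```

Emit:
step_arm --deltas '[{"dp": [0, 0, 0], "twist": -0.6}, {"dp": [0, 0, 0], "twist": -1}, {"dp": [0, 0, 0], "twist": -1}, {"dp": [0, 0, 0], "twist": -1}, {"dp": [0, 0, 0], "twist": -1}, {"dp": [0, 0, 0], "twist": -1}, {"dp": [0, 0, 0], "twist": -1}, {"dp": [0, 0, 0], "twist": -0.8}, {"dp": [0, 0, 0], "twist": -0.5}, {"dp": [0, 0, 0], "twist": 0}, {"dp": [0, 0, 0], "twist": 0}]'

```text
time_s: 8.8
ee_pos: [0.4929, 0.0968, 0.2413]
eef_rot: [3.142, 0.0, 0.077]
force: [0.3, -0.8, -0.8]
grip_width: 0.0497
grip_force: 15.0
```

Run:
```python
from fit import *
o=ctrl.get_obs(); print(o['time_s'],o['ee_pos'],o['eef_rot'],o['qpos'],o['grip_width'])
p,d=ctrl.camera('wrist'); np.savez('w3.npz',p=p,d=d,pos=o['ee_pos'],rot=o['eef_rot']); cv2.imwrite('pics/w3.png',p[:,:,::-1])
for l in ['panel','rack','hood','door','cabinet']:
  for k in ctrl.cut_out('wrist',l)[:1]:
    w=mask_pts('wrist',k['pixels'],d,o); print(l,k['conf'],np.array(k['rect'])*[640,400,640,400],len(w),np.median(w,0))
    if l=='panel':
        q=(w-o['ee_pos'])@T(o)[:3,:3]; print(np.percentile(q,[2,98],axis=0)); A=np.c_[q[:,:2],np.ones(len(q))]; print('plane',np.linalg.lstsq(A,q[:,2],rcond=None)[0])
    np.save('m_'+l+'.npy',k['pixels'])
```

```text
8.8 [0.49287841 0.09680837 0.24129511] [3.14157554e+00 3.25262833e-04 7.74778524e-02] [ 1.21016924e-01  1.66222824e-01  1.60140117e+00 -2.99725107e-06
  1.37429435e+00  1.61433598e+00] 0.04969143240771254
panel 0.79 [278.976 137.6   366.976 283.48 ] 12221 [0.51955932 0.10000014 0.24562976]
[[-0.02051923 -0.02497602 -0.00568776]
 [ 0.06559416  0.02260175 -0.00268979]]
plane [-0.04041573 -0.16163706 -0.00278354]
rack 0.76 [225.088   0.    423.424 105.68 ] 19123 [0.63368509 0.10811177 0.05895225]
hood 0.66 [189.888   0.    458.304 295.2  ] 38452 [0.61122702 0.12746873 0.05999227]
door 0.78 [204.096 130.2   251.904 289.6  ] 4893 [0.46209581 0.20267267 0.08793605]
cabinet 0.71 [189.184   2.6   458.496 292.4  ] 38173 [0.6115674  0.12685098 0.05995034]
```

View pics/w3.png

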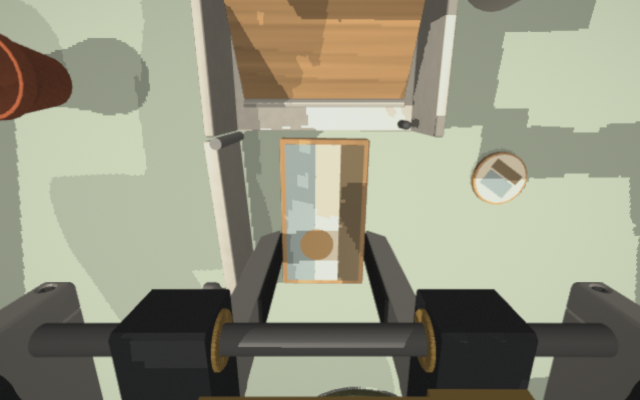

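The panel sits horizontal in the jaws at pixels (280–368, 138–284), the rack and ledge are at rows 0–105, and the door's hinge is near (225,140). Next come the rack plane, ledge line and hinge.

Run:
```python
from fit import *
z=np.load('w3.npz'); p,d=z['p'],z['d']; o=dict(ee_pos=z['pos'],eef_rot=z['rot'])
yaw=o['eef_rot'][2]; Rc=R.from_euler('z',4.45,degrees=True).as_matrix(); O=np.array([.644,.1087,0])
def rob(A,b):
    k=np.ones(len(b),bool)
    for _ in range(8):
        s=np.linalg.lstsq(A[k],b[k],rcond=None)[0]; r=b-A@s; k=abs(r)<.003
    return s,k.mean(),r[k].std()
w=mask_pts('wrist',np.load('m_panel.npy'),d,o); q=(w-o['ee_pos'])@T(o)[:3,:3]
print('panel top in tool',rob(np.c_[q[:,:2],np.ones(len(q))],q[:,2]))
m=cv2.erode(np.load('m_panel.npy').astype(np.uint8),np.ones((3,3)))
w=mask_pts('wrist',np.load('m_rack.npy'),d,o); c=(w-O)@Rc
s,f,r=rob(np.c_[c[:,:2],np.ones(len(c))],c[:,2]); print('rack z=ax+by+c',s,f,r,'deg',np.degrees(np.arctan(s[0])),'z at -62:',s@[-.062,0,1],'exp .030')
# profile along x in strip near cab y=+-.06 
W=mask_pts('wrist',np.ones((400,640),bool),d,o); C=(W-O)@Rc
for y0 in [-.07,.07]:
    k=(abs(C[:,1]-y0)<.02)&(C[:,0]>-.115)&(C[:,0]<-.03)
    for x in np.arange(-.11,-.03,.004):
        kk=k&(abs(C[:,0]-x)<.002)
        if kk.sum(): print(round(y0,2),round(x,3),np.percentile(C[kk,2],[5,50,95]).round(4),kk.sum())
# walls top
for sg in (1,-1):
    k=(C[:,2]>.097)&(C[:,2]<.107)&(abs(C[:,1]-sg*.115)<.02)&(C[:,0]>-.09)&(C[:,0]<0)
    print('wall',sg,k.sum(),rect(W[k]),np.median(C[k],0), rect(C[k]))
k=(C[:,2]>.097)&(C[:,2]<.107)&(C[:,0]<-.11)&(C[:,1]>.03)
print('door top world',k.sum(),rect(W[k]),'cab',rect(C[k]))
k=(C[:,2]>.097)&(C[:,2]<.107)&(abs(C[:,1])<.125)&(C[:,0]>-.13)&(C[:,0]<0); print('front min x of walls',np.percentile(C[k&(C[:,1]<0),0],[1,5]))
```

```text
panel top in tool (array([ 0.00473432,  0.00286632, -0.00444572]), np.float64(0.9922264953768104), np.float64(0.0006730320575603466))
rack z=ax+by+c [6.11916486e-01 5.45191946e-04 6.56463727e-02] 0.9434189196255818 0.0009321088892862294 deg 31.463150961309125 z at -62: 0.027707550575757474 exp .030
-0.07 -0.11 [-0.0017 -0.0006  0.0006] 70
-0.07 -0.106 [-0.002  -0.0005  0.0007] 93
-0.07 -0.102 [-0.0018 -0.0005  0.0007] 93
-0.07 -0.098 [-0.0018  0.      0.0095] 88
-0.07 -0.094 [0.0079 0.0093 0.0107] 98
-0.07 -0.09 [0.0085 0.0097 0.0611] 120
-0.07 -0.086 [0.0084 0.0098 0.0616] 125
-0.07 -0.082 [0.008  0.0095 0.0437] 102
-0.07 -0.078 [0.0083 0.0095 0.0106] 124
-0.07 -0.074 [0.008  0.0095 0.0105] 96
-0.07 -0.07 [0.0085 0.0094 0.0105] 94
-0.07 -0.066 [0.0323 0.0343 0.0362] 135
-0.07 -0.062 [0.0319 0.0346 0.0367] 102
-0.07 -0.058 [0.0284 0.0305 0.0318] 133
-0.07 -0.054 [0.0311 0.0327 0.0343] 137
-0.07 -0.05 [0.0332 0.035  0.0364] 105
-0.07 -0.046 [0.0354 0.0371 0.0392] 138
-0.07 -0.042 [0.0385 0.0399 0.0418] 141
-0.07 -0.038 [0.0407 0.0424 0.0443] 140
-0.07 -0.034 [0.0433 0.045  0.0467] 142
[... 565 characters left out ...]
2 0.0328 0.0341] 136
0.07 -0.05 [0.0335 0.035  0.0368] 104
0.07 -0.046 [0.0358 0.0375 0.039 ] 140
0.07 -0.042 [0.0384 0.04   0.0419] 141
0.07 -0.038 [0.0407 0.0426 0.0445] 141
0.07 -0.034 [0.0435 0.0451 0.0466] 143
wall 1 1131 (array([590.2, 219.9]), array([89.8, 10.8]), 4.28) [-0.04243362  0.114153    0.1011361 ] (array([-45., 115.]), array([89.8, 10.8]), -0.17)
wall -1 1143 (array([607.8,  -9.1]), array([89.6, 11. ]), 3.47) [-0.04333807 -0.1139581   0.10093692] (array([ -45.2, -114.6]), array([89.6, 11. ]), -0.98)
door top world 1893 (array([442.2, 204.2]), array([167.3,  14.5]), 7.16) cab (array([-193.8,  110.9]), array([167.3,  14.5]), 2.71)
front min x of walls [-0.09487893 -0.09089496]
```

Emit:
step_arm --deltas '[{"dp": [0, 0, 0.6], "twist": 0}, {"dp": [0, 0, 0.6], "twist": 0}, {"dp": [0, 0, 0.6], "twist": 0}, {"dp": [0, 0, 0.6], "twist": 0}, {"dp": [0, 0, 0.6], "twist": 0}, {"dp": [0.5, 0, 0], "twist": 0}, {"dp": [0.6, 0, 0], "twist": 0}, {"dp": [0.6, 0, 0], "twist": 0}, {"dp": [0.5, 0, 0], "twist": 0}, {"dp": [0.4, 0, 0], "twist": 0}, {"dp": [0, 0, 0.5], "twist": 0}, {"dp": [0, 0, 0], "twist": 0}]'

```text
time_s: 10.3
ee_pos: [0.5957, 0.1048, 0.0989]
eef_rot: [3.141, 0.004, 0.078]
force: [0.3, -0.6, -0.4]
grip_width: 0.0496
grip_force: 15.0
```

```bash
cat > cab.py <<'E'
from fit import *
Rc=R.from_euler('z',4.45,degrees=True).as_matrix(); O=np.array([.6463,.1089,0])
def tcp():
    o=ctrl.get_obs(); print('t',o['time_s'],'tcp cab mm',((o['ee_pos']-O)@Rc*1000).round(1),'yaw',round(np.degrees(o['eef_rot'][2])-4.45,2),'F cab',(o['force']@Rc).round(1),'w',round(o['grip_width']*1000,1),'gf',o['grip_force']); return o
def rob(A,b,t=.003):
    k=np.ones(len(b),bool)
    for _ in range(8):
        s=np.linalg.lstsq(A[k],b[k],rcond=None)[0]; r=b-A@s; k=abs(r)<t
    return s,k
def look(tag):
    o=tcp(); p,d=ctrl.camera('wrist'); cv2.imwrite(f'pics/{tag}.png',p[:,:,::-1])
    for k in ctrl.cut_out('wrist','panel')[:1]:
        w=mask_pts('wrist',k['pixels'],d,o); c=(w-O)@Rc
        if len(c)<100: continue
        s,kk=rob(np.c_[c[:,:2],np.ones(len(c))],c[:,2]); c=c[kk]
        print('panel conf',round(k['conf'],2),'slope x deg',np.degrees(np.arctan(s[0])).round(1),'slope y deg',np.degrees(np.arctan(s[1])).round(1),'range mm',(np.percentile(c,[.5,99.5],axis=0)*1000).round(1).tolist(), kk.mean().round(2))
        print('height over rack along normal (8 exp)',((s@[-.024,0,1]-.030-.038*np.tan(np.radians(32)))*np.cos(np.radians(32))*1000).round(1))
E
python3 -c "
from cab import *
look('c1')"
```

```text
t 10.3 tcp cab mm [-50.8  -0.1  98.9] yaw 0.04 F cab [ 0.3 -0.6 -0.4] w 49.6 gf 14.983999282121658
panel conf 0.97 slope x deg -0.1 slope y deg 0.0 range mm [[-73.6, -22.9, 101.6], [-28.1, 25.8, 104.9]] 1.0
height over rack along normal (8 exp) 42.0
```

Emit:
step_arm --deltas '[{"dp": [0.04, 0, 0.15], "twist": 0}, {"dp": [0, 0, 0.15], "twist": 0}, {"dp": [0, 0, 0.05], "twist": 0}, {"dp": [0, 0, 0.05], "twist": 0}, {"dp": [0, 0, 0.05], "twist": 0}, {"dp": [0, 0, 0.05], "twist": 0}, {"dp": [0, 0, 0.05], "twist": 0}, {"dp": [0, 0, 0.05], "twist": 0}, {"dp": [0, 0, 0], "twist": 0}]' --squeeze 5

```text
time_s: 11.3
ee_pos: [0.5982, 0.1051, 0.0772]
eef_rot: [3.142, 0.0, 0.079]
force: [0.0, 0.3, 0.2]
grip_width: 0.0499
grip_force: 5.0
```

```bash
python3 -c "
from cab import *
look('c2')"
```

```text
t 11.3 tcp cab mm [-48.2  -0.1  77.2] yaw 0.05 F cab [0.  0.2 0.2] w 49.9 gf 4.996825307607651
panel conf 0.73 slope x deg 6.7 slope y deg 0.3 range mm [[-71.3, -23.1, 78.1], [-56.2, 26.1, 81.8]] 1.0
height over rack along normal (8 exp) 26.2
```

Emit:
step_arm --deltas '[{"dp": [0.0, 0, 0.08], "twist": 0}, {"dp": [0, 0, 0.08], "twist": 0}, {"dp": [0.01, 0, 0.08], "twist": 0}, {"dp": [0.01, 0, 0.08], "twist": 0}, {"dp": [0.02, 0, 0.07], "twist": 0}, {"dp": [0.02, 0, 0.07], "twist": 0}, {"dp": [0.03, 0, 0.07], "twist": 0}, {"dp": [0, 0, 0], "twist": 0}]'

```text
time_s: 12.2
ee_pos: [0.6019, 0.1054, 0.0558]
eef_rot: [3.142, 0.0, 0.079]
force: [-1.5, -0.4, 0.2]
grip_width: 0.05
grip_force: 5.0
```

```bash
python3 -c "
from cab import *
look('c3')"
```

```text
t 12.2 tcp cab mm [-44.6  -0.1  55.8] yaw 0.05 F cab [-1.5 -0.3  0.2] w 50.0 gf 4.999885484576225
```

Emit:
step_arm --deltas '[{"dp": [0.02, 0, 0.05], "twist": 0}, {"dp": [0.02, 0, 0.05], "twist": 0}, {"dp": [0.03, 0, 0.05], "twist": 0}, {"dp": [0.01, 0, 0.025], "twist": 0}, {"dp": [0, 0, 0], "twist": 0}]'

```text
time_s: 12.8
ee_pos: [0.6051, 0.1056, 0.0491]
eef_rot: [3.142, 0.0, 0.079]
force: [-0.5, -0.6, 0.1]
grip_width: 0.0499
grip_force: 5.0
```

```bash
python3 -c "
from cab import *
look('c4')
p,d=ctrl.camera('top'); cv2.imwrite('pics/t4.png',cv2.resize(p[140:320,230:370,::-1],None,fx=3,fy=3))"
```

```text
t 12.8 tcp cab mm [-41.3  -0.1  49.1] yaw 0.05 F cab [-0.5 -0.6  0.1] w 49.9 gf 5.024196226959248
```

View pics/c4.png

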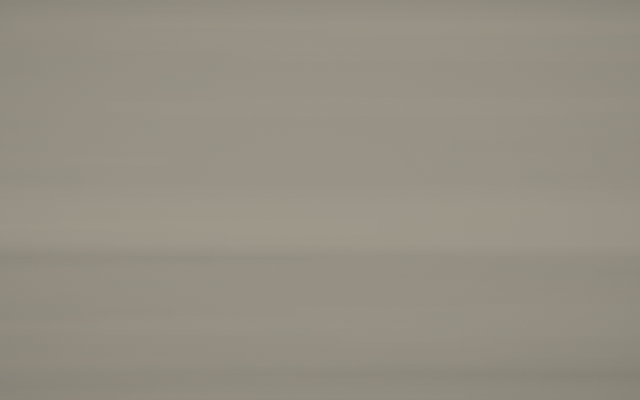

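The view is filled by the hood top, since the camera is directly over it. No force is felt, so I'll lower the last millimetre and slide down to the ledge.

Emit:
step_arm --deltas '[{"dp": [0, 0, 0.03], "twist": 0}, {"dp": [-0.03, 0, 0.02], "twist": 0}, {"dp": [-0.03, 0, 0.02], "twist": 0}, {"dp": [-0.03, 0, 0.02], "twist": 0}, {"dp": [0, 0, 0], "twist": 0}]' --squeeze 4

```text
time_s: 13.45
ee_pos: [0.6022, 0.1054, 0.0464]
eef_rot: [-3.142, -0.002, 0.079]
force: [3.2, -0.2, 5.4]
grip_width: 0.0498
grip_force: 5.7
```

```bash
python3 -c "
from cab import *
tcp()"
```

```text
t 13.45 tcp cab mm [-44.2  -0.   46.4] yaw 0.06 F cab [ 3.2 -0.5  5.4] w 49.8 gf 5.732600026931323
```

Emit:
step_arm --deltas '[{"dp": [0, 0, 0], "twist": 0}, {"dp": [0, 0, 0], "twist": 0}, {"dp": [0, 0, 0], "twist": 0}, {"dp": [0, 0, 0], "twist": 0}]' --gripper 0.4

```text
time_s: 13.85
ee_pos: [0.6012, 0.1053, 0.0455]
eef_rot: [3.142, 0.001, 0.079]
force: [-3.6, -0.0, 4.4]
grip_width: 0.066
grip_force: 2.8
```

Emit:
step_arm --deltas '[{"dp": [-0.1, 0, -0.3], "twist": 0}, {"dp": [-0.3, 0, -0.6], "twist": 0}, {"dp": [-0.6, 0, -0.6], "twist": 0}, {"dp": [-0.8, 0, -0.6], "twist": 0}, {"dp": [-0.8, 0, -0.6], "twist": 0}, {"dp": [0, 0, -0.6], "twist": 0}, {"dp": [0, 0, 0], "twist": 0}, {"dp": [0, 0, 0], "twist": 0}]'

```text
time_s: 14.65
ee_pos: [0.4979, 0.0972, 0.178]
eef_rot: [-3.142, -0.001, 0.079]
force: [0.6, 0.8, -0.2]
grip_width: 0.0657
grip_force: 0.0
```

```bash
python3 -c "
from cab import *
look('c5')"
```

```text
t 14.65 tcp cab mm [-148.9   -0.2  178. ] yaw 0.05 F cab [ 0.6  0.7 -0.2] w 65.7 gf 0.0
panel conf 0.67 slope x deg 31.3 slope y deg 0.1 range mm [[-63.1, -22.9, 37.3], [12.2, 25.5, 83.9]] 0.98
height over rack along normal (8 exp) 7.2
```

View pics/c5.png

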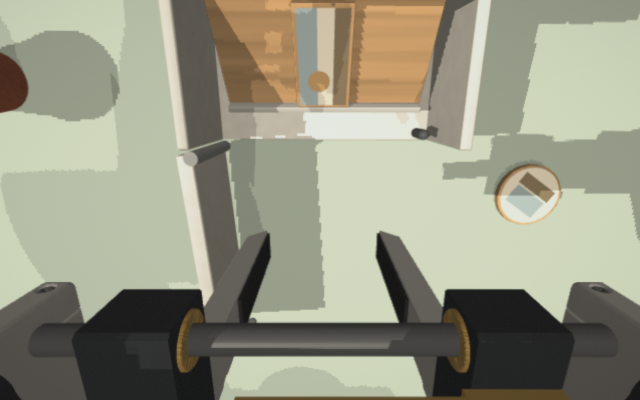

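Run:
```python
from cab import *
o=tcp(); p,d=ctrl.camera('wrist')
cv2.imwrite('pics/c6.png',cv2.resize(p[60:150,270:380,::-1],None,fx=6,fy=6,interpolation=cv2.INTER_CUBIC))
W=mask_pts('wrist',np.ones((400,640),bool),d,o); C=(W-O)@Rc
t=np.radians(32); X=C[:,0]+.062; Z=C[:,2]-.030
C2=np.c_[X*np.cos(t)+Z*np.sin(t),C[:,1],-X*np.sin(t)+Z*np.cos(t)]*1000
for a,b in [(-18,18),(40,80),(-80,-40)]:
    k=(C2[:,1]>a)&(C2[:,1]<b)
    print(a,[(x,round(float(np.median(C2[k&(abs(C2[:,0]-x)<.5),2])),1)) if (k&(abs(C2[:,0]-x)<.5)).any() else (x,None) for x in range(-9,12)])
```

```text
t 14.75 tcp cab mm [-149.2   -0.2  176.7] yaw 0.05 F cab [0.7 0.2 0.7] w 66.1 gf 0.0
-18 [(-9, None), (-8, None), (-7, None), (-6, None), (-5, 6.6), (-4, 7.2), (-3, 6.9), (-2, 7.0), (-1, 6.9), (0, 7.0), (1, 6.8), (2, 7.0), (3, 7.4), (4, 7.5), (5, 7.6), (6, 7.6), (7, 7.7), (8, 7.6), (9, 7.5), (10, 7.5), (11, 7.6)]
40 [(-9, None), (-8, None), (-7, None), (-6, None), (-5, 6.5), (-4, 7.1), (-3, 7.2), (-2, 7.1), (-1, 7.1), (0, 3.9), (1, 2.7), (2, -0.9), (3, -0.7), (4, -0.8), (5, -0.9), (6, -0.7), (7, -0.8), (8, -1.1), (9, -1.1), (10, -0.9), (11, -0.8)]
-80 [(-9, None), (-8, None), (-7, None), (-6, None), (-5, 6.1), (-4, 7.2), (-3, 7.1), (-2, 7.1), (-1, 7.0), (0, 2.2), (1, 3.8), (2, -0.9), (3, -1.0), (4, -1.0), (5, -1.0), (6, -1.1), (7, -0.9), (8, -1.1), (9, -1.0), (10, -1.0), (11, -1.0)]
```

View pics/c6.png

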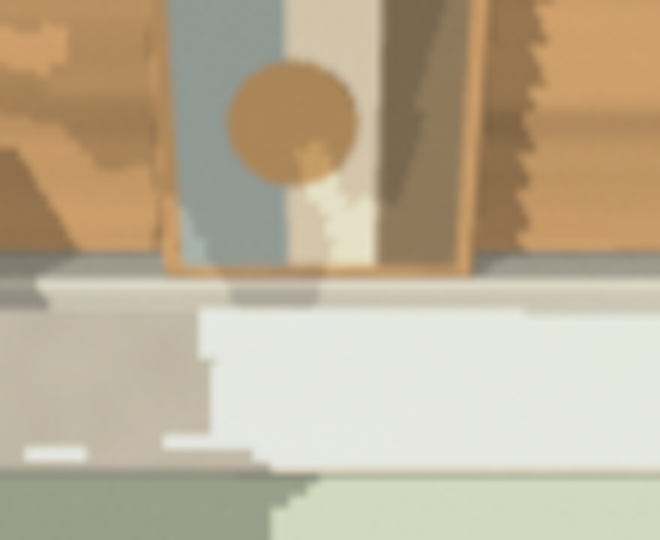

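The crop shows the panel's lower edge butting the ledge along row 270 with no gap. Its slope of 31.3° matches the rack's fitted 31.5°. Next is the door: I'll close the fingers and go round to its outer side.

Emit:
step_arm --deltas '[{"dp": [-0.25, -0.4, 0], "twist": 0}, {"dp": [-0.57, -0.84, 0], "twist": 0}, {"dp": [-0.57, -0.84, 0], "twist": 0}, {"dp": [-0.57, -0.84, 0], "twist": 0}, {"dp": [-0.57, -0.84, 0], "twist": 0}, {"dp": [0, 0, 0], "twist": 0}, {"dp": [0, 0, 0], "twist": 0}]' --gripper -1

```text
time_s: 15.5
ee_pos: [0.3848, 0.2395, 0.1771]
eef_rot: [3.141, 0.001, 0.08]
force: [0.4, -0.5, -1.7]
grip_width: 0.0133
grip_force: 0.0
```

Run:
```python
from cab import *
o=tcp(); print(o['qpos'].round(2)); p,d=ctrl.camera('top'); cv2.imwrite('pics/t7.png',cv2.resize(p[140:340,220:420,::-1],None,fx=3,fy=3))
W=mask_pts('top',np.ones((400,640),bool),d); C=(W-O)@Rc
k=(C[:,2]>.094)&(C[:,2]<.109)&(C[:,0]<-.115)&(C[:,0]>-.34)&(C[:,1]>.06)&(C[:,1]<.13)
print(rect(C[k]),k.sum())
k=(C[:,2]>.04)&(C[:,2]<.085)&(C[:,0]<-.28)&(C[:,0]>-.34)&(C[:,1]>.12)&(C[:,1]<.19); print('knob',C[k].mean(0),k.sum())
```

```text
t 15.5 tcp cab mm [-250.5  150.5  177.1] yaw 0.15 F cab [ 0.4 -0.5 -1.7] w 13.3 gf 0.0
[ 0.48  0.11  1.82 -0.    1.21  1.97]
(array([-221.6,  107. ]), array([212.5,  15.5]), 2.86) 232
knob [-0.3035822   0.1218039   0.06428267] 5
```

View pics/t7.png

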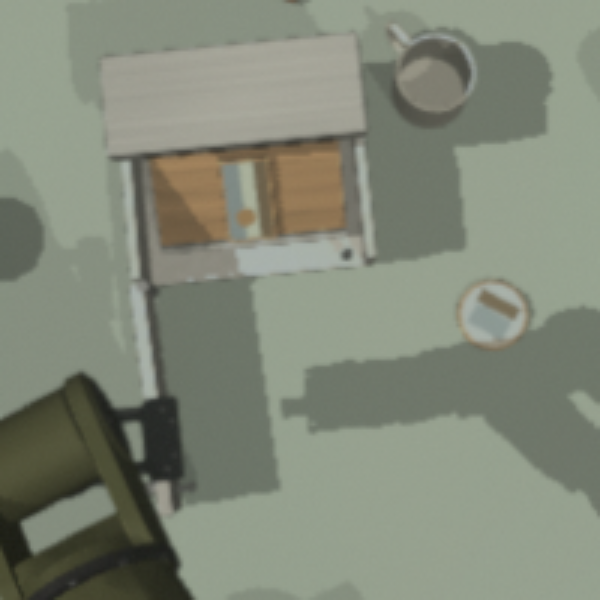

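The door's top edge runs from crop (140,285) to (170,510), and the gripper stands over its outer side as planned. I'll go down and sweep it shut.

Emit:
step_arm --deltas '[{"dp": [0, 0, 0.4], "twist": 0}, {"dp": [0, 0, 0.6], "twist": 0}, {"dp": [0, 0, 0.6], "twist": 0}, {"dp": [0, 0, 0.6], "twist": 0}, {"dp": [0, 0, 0.5], "twist": 0}, {"dp": [0, 0, 0.2], "twist": 0}, {"dp": [0, 0, 0], "twist": 0}]'

```text
time_s: 16.25
ee_pos: [0.3852, 0.2383, 0.0608]
eef_rot: [3.141, 0.002, 0.077]
force: [0.6, -0.3, 0.2]
grip_width: 0.0007
grip_force: 0.0
```

Emit:
step_arm --deltas '[{"dp": [0, 0.3, 0], "twist": 0}, {"dp": [0, 0.3, 0], "twist": 0}, {"dp": [0, 0.35, 0], "twist": 0}, {"dp": [0.05, 0.35, 0], "twist": 0}, {"dp": [0.1, 0.35, 0], "twist": 0}, {"dp": [0.12, 0.38, 0], "twist": 0}, {"dp": [0.15, 0.38, 0], "twist": 0}, {"dp": [0.17, 0.38, 0], "twist": 0}, {"dp": [0, 0, 0], "twist": 0}]'

```text
time_s: 17.15
ee_pos: [0.4183, 0.128, 0.0624]
eef_rot: [-3.142, -0.002, 0.076]
force: [-0.5, -0.6, -0.0]
grip_width: 0.0009
grip_force: 0.0
```

```bash
python3 -c "
from cab import *
tcp()"
```

```text
t 17.15 tcp cab mm [-225.9   36.7   62.4] yaw -0.07 F cab [-0.5 -0.5 -0. ] w 0.9 gf 0.0
```

Emit:
step_arm --deltas '[{"dp": [0.2, 0.22, 0], "twist": 0}, {"dp": [0.2, 0.22, 0], "twist": 0}, {"dp": [0.2, 0.22, 0], "twist": 0}, {"dp": [0.2, 0.2, 0], "twist": 0}, {"dp": [0.23, 0.14, 0], "twist": 0}, {"dp": [0.23, 0.13, 0], "twist": 0}, {"dp": [0.23, 0.12, 0], "twist": 0}, {"dp": [0.23, 0.11, 0], "twist": 0}, {"dp": [0.2, 0.09, 0], "twist": 0}, {"dp": [0, 0, 0], "twist": 0}]'

```text
time_s: 18.15
ee_pos: [0.4994, 0.0777, 0.0616]
eef_rot: [3.142, -0.0, 0.078]
force: [0.9, -0.2, 1.2]
grip_width: 0.0006
grip_force: 0.0
```

Run:
```python
from cab import *
tcp()
p,d=ctrl.camera('top'); W=mask_pts('top',np.ones((400,640),bool),d); C=(W-O)@Rc
k=(C[:,2]>.094)&(C[:,2]<.109)&(C[:,0]<-.1)&(C[:,0]>-.2)&(abs(C[:,1])<.125)
print(rect(C[k]),k.sum())
```

```text
t 18.15 tcp cab mm [-148.9  -19.7   61.6] yaw 0.03 F cab [ 0.9 -0.2  1.2] w 0.6 gf 0.0
(array([-118.7,   -0.8]), array([233.9,  35.9]), 89.69) 74
```

Emit:
step_arm --deltas '[{"dp": [0.12, 0.05, 0], "twist": 0}, {"dp": [0.12, 0.03, 0], "twist": 0}, {"dp": [0.1, 0.03, 0], "twist": 0}, {"dp": [0.08, 0, 0], "twist": 0}, {"dp": [0.05, 0, 0], "twist": 0}, {"dp": [0.05, 0, 0], "twist": 0}, {"dp": [0.04, 0, 0], "twist": 0}, {"dp": [0.04, 0, 0], "twist": 0}, {"dp": [0, 0, 0], "twist": 0}]'

```text
time_s: 19.1
ee_pos: [0.5229, 0.0755, 0.0616]
eef_rot: [3.142, -0.0, 0.079]
force: [0.9, 0.9, 0.2]
grip_width: 0.0004
grip_force: 0.0
```

Run:
```python
from cab import *
tcp()
```

```text
t 19.1 tcp cab mm [-125.6  -23.8   61.6] yaw 0.05 F cab [0.9 0.8 0.2] w 0.4 gf 0.0
```

Emit:
step_arm --deltas '[{"dp": [0.04, 0, 0], "twist": 0}, {"dp": [0.04, 0, 0], "twist": 0}, {"dp": [0.04, 0, 0], "twist": 0}, {"dp": [0.04, 0, 0], "twist": 0}, {"dp": [0, 0, 0], "twist": 0}]'

```text
time_s: 19.6
ee_pos: [0.5251, 0.0757, 0.0616]
eef_rot: [3.141, 0.011, 0.079]
force: [-38.5, -5.8, 26.8]
grip_width: 0.0007
grip_force: 19.6
```

Emit:
step_arm --deltas '[{"dp": [0.03, 0, 0], "twist": 0}, {"dp": [0.03, 0, 0], "twist": 0}, {"dp": [0, 0, 0], "twist": 0}]'

```text
time_s: 19.9
ee_pos: [0.5252, 0.0757, 0.0615]
eef_rot: [3.141, 0.017, 0.079]
force: [-58.7, -7.6, 40.9]
grip_width: 0.0006
grip_force: 30.1
```

The force is high, so I'll back off and look.

Emit:
step_arm --deltas '[{"dp": [-0.1, 0, 0], "twist": 0}, {"dp": [-0.3, 0, 0], "twist": 0}, {"dp": [-0.8, 0, 0], "twist": 0}, {"dp": [-0.9, 0, -0.6], "twist": 0}, {"dp": [-0.6, 0, -0.9], "twist": 0}, {"dp": [0, 0, -0.9], "twist": 0}, {"dp": [0, 0, -0.9], "twist": 0}, {"dp": [0, 0, -0.4], "twist": 0}, {"dp": [0, 0, 0], "twist": 0}]'

```text
time_s: 20.8
ee_pos: [0.4249, 0.0679, 0.2118]
eef_rot: [-3.142, -0.005, 0.079]
force: [0.3, -0.6, 0.1]
grip_width: 0.0005
grip_force: 0.0
```

Run:
```python
from cab import *
look('c8'); o=ctrl.get_obs(); p,d=ctrl.camera('wrist')
W=mask_pts('wrist',np.ones((400,640),bool),d,o); C=(W-O)@Rc
k=(C[:,2]>.096)&(C[:,2]<.107)&(C[:,0]<-.099)&(C[:,0]>-.16)&(abs(C[:,1])<.125)
print('door top',rect(C[k]),k.sum())
for y in range(-100,110,25):
    kk=k&(abs(C[:,1]*1000-y)<6); print(y,(np.percentile(C[kk,0],[3,97])*1000).round(1) if kk.any() else None)
```

```text
t 20.8 tcp cab mm [-223.9  -23.7  211.8] yaw 0.06 F cab [ 0.2 -0.6  0.1] w 0.5 gf 0.0
panel conf 0.94 slope x deg 32.8 slope y deg 0.2 range mm [[-64.3, -23.4, 35.2], [-41.6, 26.1, 52.1]] 0.98
height over rack along normal (8 exp) 7.4
door top (array([-106.1,    7.6]), array([226.2,  14. ]), 89.88) 4710
-100 [-112.1  -99.6]
-75 [-112.8  -99.6]
-50 [-112.7  -99.6]
-25 [-112.7  -99.6]
0 [-112.8  -99.6]
25 [-112.8  -99.6]
50 [-112.2  -99.7]
75 [-112.   -99.7]
100 [-112.1  -99.8]
```

View pics/c8.png

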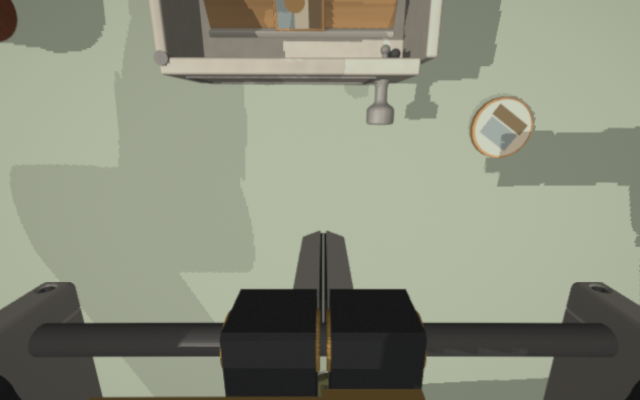

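The door, in rows 58–80, stands parallel to the cabinet front within 0.2°. It would stand at least 2.9° open if it were not latched. The panel still lies at the ledge, so I'm handing in.

```bash
python3 -c "
from station import ctrl
print(ctrl.hand_in())"
```

```text
the job is handed in; nothing more can be done
None
```

The panel lies painted face up and flat on the rack with its short edge at the ledge, the door reads fully shut, nothing else on the bench was touched, and I handed the job in at about 21 s; the wrist force reached about 72 N at the door's hard stop (limit 120 N), pressed by the closed fingers.

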